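Load two rubber moulds into the mould tray

TASK

Of the three rubber moulds that lie singly in the middle of the bench (not those stacked at its back left), put the white and the green one into the two empty pockets of the aluminium mould tray, next to the pink one, one in each (either way about), lying flat on the pocket floor. Leave the teal mould where it lies.

Things in the scene. Friction and masses are not known exactly. Their poses are not given: they have to be found in the camera images.
- white_mould_centre (a point): white closed rubber mould, a flat block 56 x 82 x 28 mm, loose, lying by itself flat on the bench. This point is its centre, 14 mm above its underside. Its x axis runs along the short side (56 mm), y along the long side (82 mm), z up.
- green_mould_centre (a point): light green closed rubber mould, a flat block 58 x 82 x 26 mm, loose, lying by itself flat on the bench. This point is its centre, 13 mm above its underside. Its x axis runs along the short side (58 mm), y along the long side (82 mm), z up.
- teal_mould_centre (a point): dark teal closed rubber mould, a flat block 56 x 80 x 24 mm, loose, lying flat on the bench, a bystander. This point is its centre, 12 mm above its underside. Its x axis runs along the short side (56 mm), y along the long side (80 mm), z up.
- tray: aluminium tray, 134 (x) x 300 (y) x 23 mm high, fixed. Origin: bench level under its middle, z up. Three pockets 108 (x) x 82 (y) mm, 12 mm deep, centres at x = 0, y = +96, 0 and -96 mm; floors 11 mm above the bench, walls between 14 mm wide. The one at -96 holds a pink mould (76 x 50 x 22 mm), the other two are empty. A mould fits with its long side along tray x, about 12 mm of play all round, and stands proud of the tray.
Things that resemble listed ones, but are neither listed nor needed, are in the scene too. There is more than one size of the part that bears white_mould_centre; the job needs the middle-sized. Leave any yellow look-alike of the part that bears green_mould_centre alone.

How it is judged (in metres and radians):
At the end, for the whole second after the job is handed in: The white and the green mould lie one in each of the two pockets that were empty: centre within 22 mm of the pocket's centre along each tray axis, sunk to the pocket floor (within about 5 mm) and level within 5 degrees (((x of white_mould_centre in the frame of tray between -0.022 and 0.022 m and y of white_mould_centre in the frame of tray between 0.074 and 0.118 m and z of white_mould_centre in the frame of tray between 0.015 and 0.03 m and angle between each of white_mould_centre, green_mould_centre's own z axis and vertical below 0.09 rad and x of green_mould_centre in the frame of tray between -0.022 and 0.022 m and y of green_mould_centre in the frame of tray between -0.022 and 0.022 m and z of green_mould_centre in the frame of tray between 0.015 and 0.029 m) or (x of white_mould_centre in the frame of tray between -0.022 and 0.022 m and y of white_mould_centre in the frame of tray between -0.022 and 0.022 m and z of white_mould_centre in the frame of tray between 0.015 and 0.03 m and angle between each of white_mould_centre, green_mould_centre's own z axis and vertical below 0.09 rad and x of green_mould_centre in the frame of tray between -0.022 and 0.022 m and y of green_mould_centre in the frame of tray between 0.074 and 0.118 m and z of green_mould_centre in the frame of tray between 0.015 and 0.029 m))); the robot touches nothing.
It fails at once if the teal mould is displaced by more than 40 mm (distance of teal_mould_centre from where it was at the start of the episode above 0.04 m).
It also fails if it takes over 58 s, if anything falls off the work surface, if the arm or the gripper's body presses on something with over 40 N, if the wrist force passes 120 N, or if a joint passes its speed limit or range.

ROBOT

A 6-joint arm with a two-finger parallel gripper is mounted at the origin on a cart in front of the work surface, level with it; the furniture and walls round the work are solid. World frame = base frame: x ahead of the robot, y to its left, z up, the work surface at z = 0. Lengths are in m, angles in degrees, forces in N, time in s.
With the tool pointing down it reaches from about 0.325 to 0.9 m from the base axis. Payload 3.5 kg.
Tool frame: the origin (TCP) lies at the very end of the fingers, on their centre line; the grasp point (between the pads) lies 19 mm behind it; z points along the fingers, y is the direction in which the jaws open and shut (so a half turn about z gives the same grasp; the last joint's range is limited). The gripper opens to 85 mm and grips with 20 to 120 N. Pads are 22 mm wide; open, the fingers measure 114 mm over their backs; the gripper's body (76 mm by 85 mm) begins 54 mm behind the grasp point. The pads swing forward as they close: fully open they stand 13 mm farther back than shut.
Start: joints at [61.112, 15.837, -1.513, 72.651, 0, 84.076], TCP at [0.244, 0.575, 0.231] pointing down, gripper open.
Joint ranges: [-178.77, 178.77], [-48.84, 107.48], [-61.69, 71.31], [-111.58, 123.2], [-90, 87.43], [-180, 180]. Speed limits (degrees/s): [147.25, 147.25, 180, 180, 180, 180].

INTERFACE

Orientations are given as a 3x3 rotation matrix whose columns are the frame's x, y, z axes.
In Python, from station import * gives the robot as it stands. The module is installed in compiled form; this text tells all that it offers.
- The arm moves only by the shell command python3 -m pendant 'ROWS' [FORCE]. ROWS is JSON, one flat list of numbers, 5 for each row, row after row: the shift along the world's x, y, z in units of 30 mm (1.0 is 30 mm), then the turn about the world's z in units of 6 degrees (1.0 is 6 degrees), then the opening, from 0 (shut) to 1 (fully open). In form: [x, y, z, twist, hand, x, y, z, twist, hand, ...]. A call has 1 to 5 rows; each row is the pose to reach, as a shift and turn from the pose commanded when the call began; what a row does not reach only later rows make up. A row lasts 1/12 s, in which the tool goes at most 41.7 mm and 7.16 degrees, less where a joint would pass 70% of its speed; a pose out of reach is approached as far as the arm can. A call with a gripper value outside its range is refused whole. The fingers move at their own pace and stop on an object; FORCE is the grip in N (left out, the last holds). Time passes only in rows, so rows that repeat a pose let the fingers close. It gives the time, the measured TCP pose, the force and the opening at its end, in the units of the state.
- state(): the state, without advancing time (a new reading comes with each control period).
- snapshot(name): name is "side" or "top" or "wrist"; returns the picture (420x560x3 uint8, red, green, blue); there is no depth.
- get_calibration(name): a dict with "mtx" (3x3 intrinsics, pixels), "k1" (the pictures are not rectified: a ray, as slopes to the right and down, at radius r is drawn at 1 + k1 r^2 times it, then the intrinsics apply), "R" (3x3) and "t" (3): a world point X has camera coordinates R X + t; the wrist camera has in their place "tool_from_camera" (4x4, takes a point from camera to tool coordinates, whose origin is the TCP and whose axes are the flange's). Camera axes: x right, y down, z forward; pixel columns grow to the right and rows downward; lengths in m; the calibration is good to about 2 mm. A picture is of the moment at which its call begins: read the wrist's pose just before it. get_calibration takes no time and is no camera call.
- sign_off(): hands the job in, once; it reports no verdict.
Trained networks look in the newest picture that a camera, given by its name, has taken for a name from the list of things; names that differ only in an ending like _2 or _b are one class to them, and where a whole thing is asked for, a point or a joint stands for the part that bears it (a point fixed in the world has none). Each returns a list of dicts, best first, with "score" (0 to 1); they miss things now and then, are a little off and sometimes report something else, mostly with a low value. They report only what shows in the picture. A call takes as long as a camera call. They do not tell look-alikes from the thing itself.
- find_in(name, camera): "xyz" ([x, y, z] in m, in world coordinates, good to about 4 mm: the middle of the surface that is visible of it).
- masks_of(name, camera): "pixels" (420x560 bool, what is visible of it).
The state is a dict: "clock": time; "qpos": joint angles; "dq": joint speeds; "effort": joint torques, N m; "tcp_pos": TCP position; "orientation": TCP orientation; "contact_force": force on the tool from outside, world axes, zero at the start; "torque": the same for the moment, N m; "width": finger opening in m.
Only numpy, scipy, OpenCV 4.12 (cv2) and the standard library are available. Lean on these libraries where they do the work, as an engineer would, in place of code of your own. Each camera call takes 0.05 s, during which the arm holds its last target.

## Working session

There is one attempt and no reset: what is moved stays moved. The work goes in short steps, Python scripts to look and compute and a shell command to move; the robot and the scene stay as the last step left them, time stands still between calls to the robot, and variables do not carry over. Pictures are saved under pics/ and viewed, and the job is handed in when it is done.

```bash
mkdir -p pics
python3 - <<'E'
from station import *
import cv2
for n in ("top","side"):
    im=snapshot(n); cv2.imwrite(f"pics/{n}0.png",im[:,:,::-1])
    for o in ("white_mould_centre","green_mould_centre","teal_mould_centre","tray"):
        for d in find_in(o,n): print(n,o,[round(float(v),3) for v in d["xyz"]],round(d["score"],2))
s=state();print(s["clock"],s["tcp_pos"],s["orientation"],s["width"])
E
```

```text
top white_mould_centre [0.454, 0.595, 0.038] 0.94
top white_mould_centre [0.577, 0.297, 0.021] 0.83
top white_mould_centre [0.456, 0.224, 0.026] 0.62
top green_mould_centre [0.522, 0.4, 0.024] 0.85
top green_mould_centre [0.405, 0.365, 0.026] 0.82
top teal_mould_centre [0.61, 0.181, 0.024] 0.65
top tray [0.487, -0.056, 0.012] 0.65
side white_mould_centre [0.454, 0.251, 0.031] 0.91
side white_mould_centre [0.575, 0.312, 0.019] 0.69
side white_mould_centre [0.451, 0.624, 0.038] 0.55
side green_mould_centre [0.407, 0.379, 0.029] 0.74
side green_mould_centre [0.519, 0.43, 0.031] 0.71
side teal_mould_centre [0.607, 0.209, 0.023] 0.76
side tray [0.489, -0.026, 0.017] 0.63
0.5 [0.24386776 0.57543737 0.23127789] [[-9.20740041e-01  3.90176596e-01 -3.16264736e-05]
 [ 3.90176597e-01  9.20740039e-01 -5.62268689e-05]
 [ 7.18135219e-06 -6.41102394e-05 -9.99999998e-01]] 0.08570235199881272
```

View pics/top0.png

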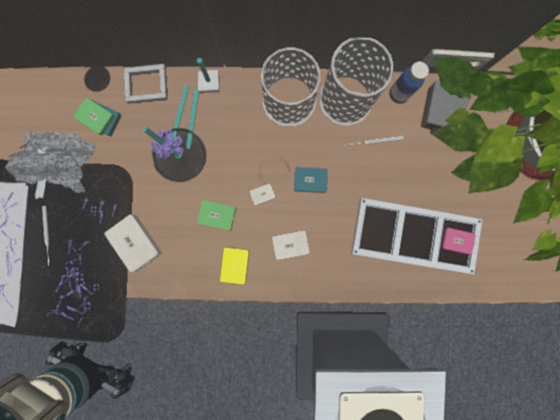

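View pics/side0.png

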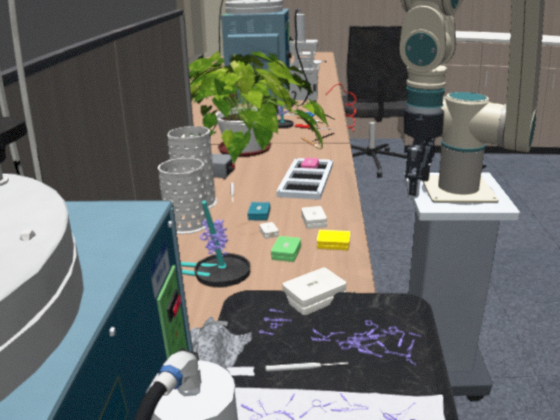

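Run:
```python
from station import *
for n in ("top","side","wrist"): print(n,get_calibration(n))
```

```text
top {'mtx': array([[440.12582401,   0.        , 284.45763603],
       [  0.        , 440.12582401, 206.73575877],
       [  0.        ,   0.        ,   1.        ]]), 'k1': -0.11213513927043296, 'R': array([[ 0.01930643, -0.99975461,  0.01086158],
       [-0.99840364, -0.0198548 , -0.05287678],
       [ 0.05307946, -0.00982338, -0.99854197]]), 't': array([0.23122738, 0.5507873 , 1.03160131])}
side {'mtx': array([[539.33234377,   0.        , 290.66464216],
       [  0.        , 539.33234377, 213.84597035],
       [  0.        ,   0.        ,   1.        ]]), 'k1': -0.1899132448008606, 'R': array([[-9.98786164e-01, -4.47703672e-02, -2.05380887e-02],
       [-5.82696533e-04,  4.27672539e-01, -9.03933548e-01],
       [ 4.92530134e-02, -9.02824354e-01, -4.27179502e-01]]), 't': array([ 0.52640456, -0.07457046,  1.67203267])}
wrist {'mtx': array([[325.79626239,   0.        , 281.93223476],
       [  0.        , 325.79626239, 208.49984453],
       [  0.        ,   0.        ,   1.        ]]), 'k1': 0.02010787008549889, 'tool_from_camera': array([[-5.53697168e-04, -9.63551874e-01, -2.67520990e-01,
         6.81918072e-02],
       [ 9.99999039e-01, -1.93489418e-04, -1.37282516e-03,
        -9.49746016e-04],
       [ 1.27102577e-03, -2.67521493e-01,  9.63551055e-01,
        -1.42466425e-01],
       [ 0.00000000e+00,  0.00000000e+00,  0.00000000e+00,
         1.00000000e+00]])}
```

```bash
python3 -m pendant '[0.7,-1.12,0,-1,1, 1.4,-2.24,0,-2,1, 2.1,-3.36,0,-3,1, 2.8,-4.48,0,-4,1, 3.5,-5.6,0,-5,1]' 40 && python3 -m pendant '[0.7,-1.12,0,-1,1, 1.4,-2.24,0,-2,1, 2.1,-3.36,0,-3,1, 2.8,-4.48,0,-4,1, 3.5,-5.6,0,-4.7,1]'
cat > h.py <<'E'
from station import *
import cv2, numpy as np
def cam(n,s=None):
    c=get_calibration(n)
    if n=="wrist":
        s=s or state(); T=np.eye(4);T[:3,:3]=s["orientation"];T[:3,3]=s["tcp_pos"]
        W=T@c["tool_from_camera"]; R=W[:3,:3].T; t=-R@W[:3,3]
    else: R,t=np.array(c["R"]),np.array(c["t"])
    return c["mtx"],c["k1"],R,t
def ray2plane(uv,C,z):
    K,k1,R,t=C; uv=np.asarray(uv,float).reshape(-1,1,2)
    p=cv2.undistortPoints(uv,K,np.array([k1,0,0,0.])).reshape(-1,2)
    d=np.c_[p,np.ones(len(p))]@R; o=-R.T@t
    return o+d*((z-o[2])/d[:,2])[:,None]
def look(n,fn):
    s=state(); im=snapshot(n); cv2.imwrite(f"pics/{fn}.png",im[:,:,::-1]); return im,cam(n,s)
E
python3 - <<'E'
from h import *
im,C=look("wrist","w1")
for o in ("white_mould_centre","green_mould_centre","teal_mould_centre","tray"):
    for d in find_in(o,"wrist"): print(o,[round(float(v),3) for v in d["xyz"]],round(d["score"],2))
E
```

```text
clock: 0.92
tcp_pos: [0.3494, 0.406, 0.2315]
orientation: [[-0.599, 0.801, 0.0], [0.801, 0.599, 0.0], [-0.0, 0.001, -1.0]]
contact_force: [1.5, 0.3, 0.4]
width: 0.0854
clock: 1.33
tcp_pos: [0.4546, 0.2378, 0.2317]
orientation: [[-0.149, 0.989, 0.001], [0.989, 0.149, 0.0], [0.0, 0.001, -1.0]]
contact_force: [0.8, 0.9, 0.2]
width: 0.0854
white_mould_centre [0.57, 0.293, 0.015] 0.91
white_mould_centre [0.456, 0.233, 0.03] 0.86
green_mould_centre [0.404, 0.357, 0.026] 0.83
green_mould_centre [0.523, 0.396, 0.024] 0.73
teal_mould_centre [0.608, 0.192, 0.024] 0.62
tray [0.489, 0.047, 0.013] 0.65
```

View pics/w1.png

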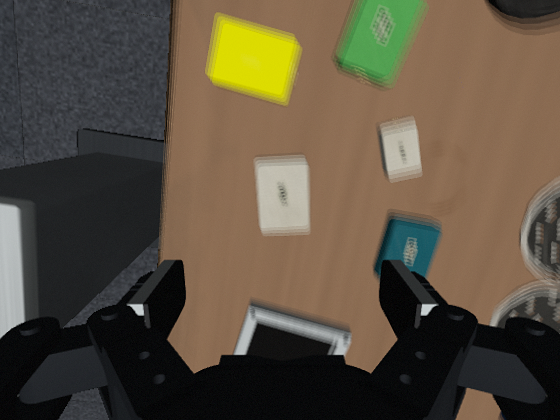

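```bash
cat >> h.py <<'E'
from scipy.optimize import minimize
def proj(P,C):
    K,k1,R,t=C; rv=cv2.Rodrigues(R)[0]
    return cv2.projectPoints(np.asarray(P,float).reshape(-1,1,3),rv,t,K,np.array([k1,0,0,0.]))[0].reshape(-1,2)
def fit(mask,C,dims,x0,z0=0.):
    m=mask.astype(np.uint8); S=4
    mb=cv2.resize(m,None,fx=S,fy=S,interpolation=cv2.INTER_NEAREST)
    box=np.array([[a,b,c] for a in(-.5,.5) for b in(-.5,.5) for c in(0,1)])*dims
    def cost(p):
        c,s=np.cos(p[2]),np.sin(p[2]); Q=box@np.array([[c,s,0],[-s,c,0],[0,0,1]])+[p[0],p[1],z0]
        h=cv2.convexHull((proj(Q,C)*S).astype(np.float32)).round().astype(np.int32)
        k=np.zeros_like(mb); cv2.fillConvexPoly(k,h,1)
        return 1-(k&mb).sum()/max(1,(k|mb).sum())
    best=None
    for a in np.radians(np.arange(-90,90,20)):
        r=minimize(cost,[x0[0],x0[1],a],method="Nelder-Mead",options=dict(initial_simplex=np.array([x0[0],x0[1],a])+np.array([[0,0,0],[.015,0,0],[0,.015,0],[0,0,.2]]),maxiter=120))
        if best is None or r.fun<best.fun: best=r
    return best
D={"white":(.056,.082,.028),"green":(.058,.082,.026),"teal":(.056,.080,.024)}
def locate(n,fn,objs):
    im,C=look(n,fn)
    for o,x0 in objs.items():
        for d in masks_of(o+"_mould_centre",n):
            m=d["pixels"]; v,u=np.nonzero(m)
            w=ray2plane([[u.mean(),v.mean()]],C,.02)[0]
            if np.hypot(*(w[:2]-x0))>.05: continue
            r=fit(m,C,D[o],w[:2])
            print(n,o,np.round(r.x[:2],4),"yaw_short",round(np.degrees(r.x[2])%180,1),"iou",round(1-r.fun,3),"px",int(m.sum()))
E
python3 - <<'E'
from h import *
O={"white":(.456,.233),"green":(.523,.4)}
for n in("wrist","top","side"): locate(n,n+"_b",O)
print(state()["tcp_pos"])
E
```

```text
wrist white [0.4544 0.225 ] yaw_short 11.5 iou 0.944 px 3736
wrist green [0.521 0.404] yaw_short 168.8 iou 0.975 px 4785
top green [0.5229 0.4021] yaw_short 168.8 iou 0.951 px 876
side white [0.4537 0.224 ] yaw_short 11.1 iou 0.934 px 475
side green [0.5192 0.4031] yaw_short 173.4 iou 0.884 px 586
[0.45352633 0.24004521 0.23131811]
```

View pics/wrist_b.png

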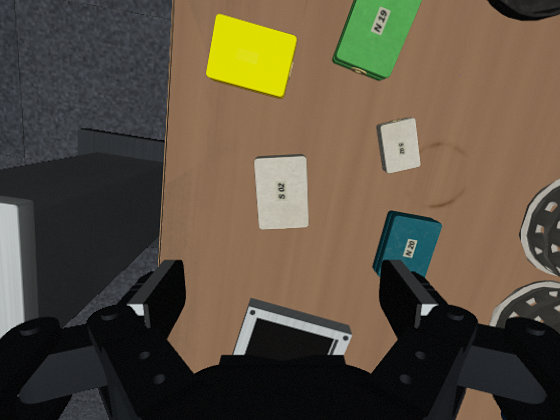

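View pics/top_b.png

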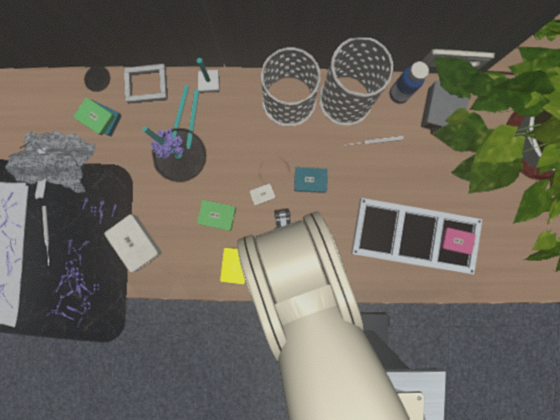

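```bash
python3 -m pendant '[0,-0.52,-1.2,0.4,1, 0,-0.52,-2.4,0.4,1, 0,-0.52,-3.6,0.4,1, 0,-0.52,-4.6,0.4,1, 0,-0.52,-4.6,0.4,1]' 50
python3 - <<'E'
from h import *
locate("wrist","w3",{"white":(.456,.225)})
s=state();print(s["tcp_pos"],np.degrees(np.arctan2(*np.array(s["orientation"])[[1,0],1])))
E
```

```text
clock: 2.45
tcp_pos: [0.4482, 0.222, 0.0873]
orientation: [[-0.195, 0.981, -0.012], [0.981, 0.195, -0.004], [-0.002, -0.012, -1.0]]
contact_force: [-0.8, -1.2, -1.0]
width: 0.0853
wrist white [0.4545 0.2251] yaw_short 11.7 iou 0.95 px 10322
[0.45283336 0.22367085 0.09281727] 11.251419417627316
```

View pics/w3.png

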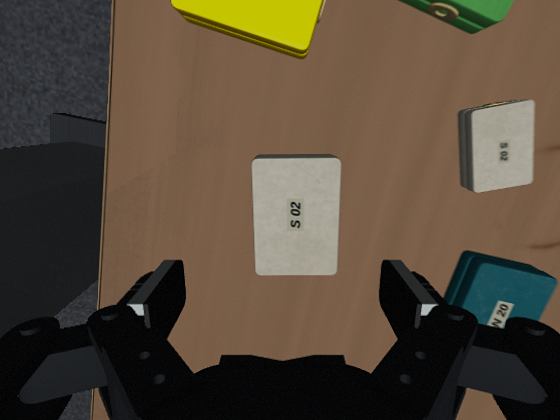

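```bash
python3 -m pendant '[0.06,0.04,-1.0,0,1, 0.06,0.04,-2.0,0,1, 0.06,0.04,-2.6,0,1, 0.06,0.04,-2.79,0,1, 0.06,0.04,-2.79,0,1]' 50 && python3 -m pendant '[0,0,0,0,0.6, 0,0,0,0,0.5, 0,0,0,0,0.5, 0,0,0,0,0.5, 0,0,0,0,0.5]' 50
python3 - <<'E'
from h import *
look("wrist","w4")
E
```

```text
clock: 2.97
tcp_pos: [0.4564, 0.2254, 0.0103]
orientation: [[-0.195, 0.981, 0.001], [0.981, 0.195, 0.0], [0.0, 0.001, -1.0]]
contact_force: [-0.6, 0.2, 0.3]
width: 0.0854
clock: 3.38
tcp_pos: [0.4578, 0.2259, 0.0121]
orientation: [[-0.195, 0.981, 0.004], [0.981, 0.195, 0.002], [0.001, 0.004, -1.0]]
contact_force: [-0.7, 0.6, 5.1]
width: 0.0549
```

View pics/w4.png

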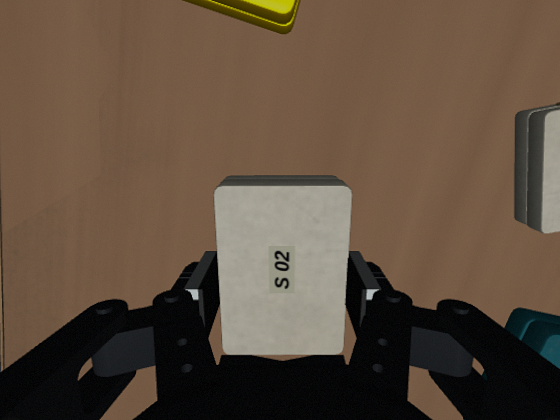

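```bash
python3 -m pendant '[0,0,0,0,0.3, 0,0,0.8,0,0.3, 0,0,1.8,0,0.3, 0,0,3,0,0.3, 0,0,3.4,0,0.3]' 70
python3 - <<'E'
from h import *
look("wrist","w5"); im,C=look("top","top5")
s=state();print(s["tcp_pos"],s["width"],s["contact_force"])
cv2.imwrite("pics/top5z.png",cv2.resize(im[180:290,330:500,::-1],None,fx=4.5,fy=4.5,interpolation=cv2.INTER_CUBIC))
E
```

```text
clock: 3.85
tcp_pos: [0.4591, 0.2263, 0.1176]
orientation: [[-0.195, 0.981, 0.009], [0.981, 0.195, 0.003], [0.001, 0.009, -1.0]]
contact_force: [1.4, -0.6, -1.2]
width: 0.0545
[0.45920716 0.22632296 0.11614241] 0.05468845040538998 [-0.7624127  -0.04315511 -1.86158484]
```

View pics/w5.png

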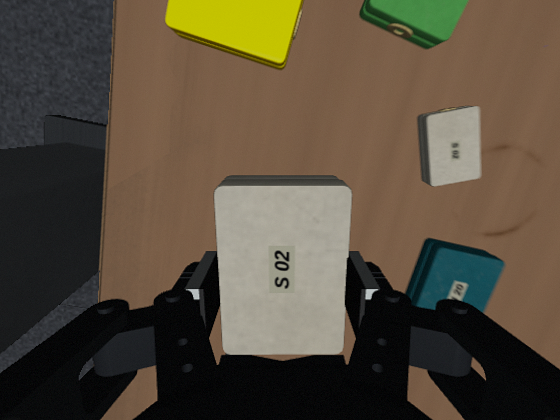

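View pics/top5z.png

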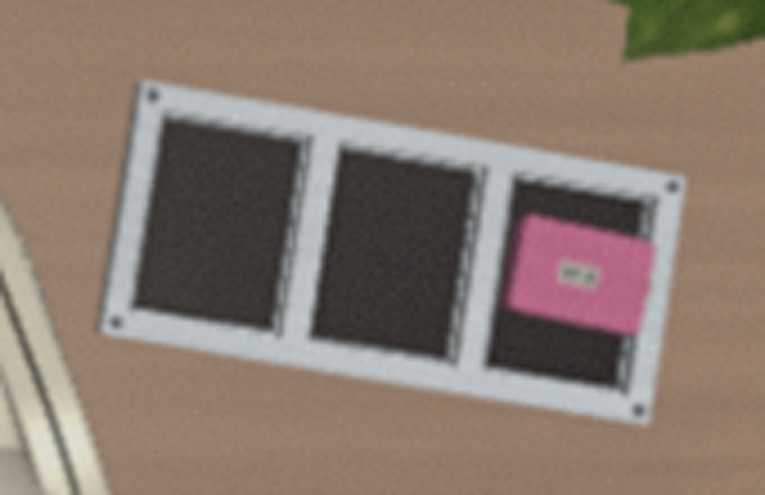

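Run:
```python
from h import *
uv=(np.array([(143,83),(683,177),(648,423),(102,330)])+.5)/4.5-.5+[330,180]
W=ray2plane(uv,cam("top"),.023)
print(W.round(4)); c=W.mean(0)
ey=(W[0]+W[3]-W[1]-W[2])/2; ex=(W[0]+W[1]-W[2]-W[3])/2
print(c.round(4),np.linalg.norm(ey),np.linalg.norm(ex),np.degrees(np.arctan2(ey[1],ey[0])),np.degrees(np.arctan2(ex[1],ex[0]))+90)
u=ey/np.linalg.norm(ey); print("pockets",(c+.096*u).round(4),c.round(4),(c-.096*u).round(4))
```

```text
[[ 0.5698  0.0604  0.023 ]
 [ 0.5256 -0.2345  0.023 ]
 [ 0.3938 -0.2155  0.023 ]
 [ 0.44    0.0805  0.023 ]]
[ 0.4823 -0.0773  0.023 ] 0.2988536110458076 0.13226066431674516 81.29369825838693 81.4942603340524
pockets [0.4968 0.0176 0.023 ] [ 0.4823 -0.0773  0.023 ] [ 0.4678 -0.1722  0.023 ]
```

```bash
python3 -m pendant '[0.08,-1.1,0,1.1,0.3, 0.16,-2.2,0,2.2,0.3, 0.24,-3.3,0,3.3,0.3, 0.32,-4.4,0,4.4,0.3, 0.4,-5.5,0,5.5,0.3]' && python3 -m pendant '[0.08,-1.1,0,1.2,0.3, 0.16,-2.2,0,2.4,0.3, 0.24,-3.3,0,3.6,0.3, 0.32,-4.4,0,4.8,0.3, 0.37,-4.62,0,5.9,0.3]' && python3 -m pendant '[0,0,0,0.3,0.3, 0,0,0,0.3,0.3,0,0,0,0.3,0.3]'
python3 - <<'E'
from h import *
look("wrist","w6")
s=state();print(s["tcp_pos"],s["width"],s["contact_force"],np.degrees(np.arctan2(*np.array(s["orientation"])[[1,0],1])))
E
```

```text
clock: 4.37
tcp_pos: [0.4662, 0.0596, 0.1104]
orientation: [[-0.7, 0.714, -0.002], [0.714, 0.7, -0.0], [0.001, -0.002, -1.0]]
contact_force: [0.4, -0.3, -1.5]
width: 0.0546
clock: 4.78
tcp_pos: [0.4784, -0.0814, 0.1107]
orientation: [[-0.978, 0.21, -0.001], [0.21, 0.978, -0.002], [0.0, -0.002, -1.0]]
contact_force: [-0.2, -0.3, -1.2]
width: 0.0546
clock: 5.03
tcp_pos: [0.4776, -0.0775, 0.1105]
orientation: [[-0.983, 0.182, -0.002], [0.182, 0.983, 0.001], [0.002, 0.0, -1.0]]
contact_force: [-1.2, 0.5, -0.7]
width: 0.0547
[ 0.47774582 -0.07716401  0.1106932 ] 0.054493071182603194 [-0.25977697  0.53370337 -1.53090533] 79.54140889432243
```

View pics/w6.png

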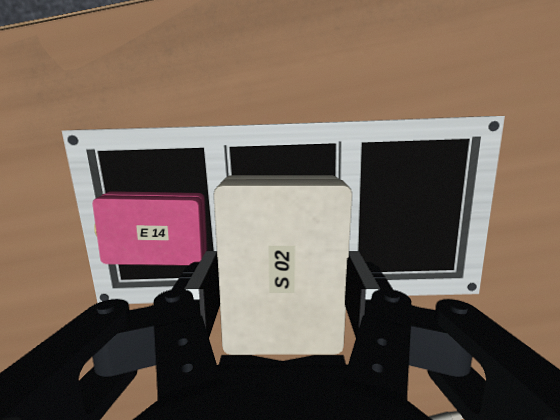

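```bash
python3 -m pendant '[0.15,0,-0.8,0.3,0.3, 0.15,0,-1.6,0.3,0.3, 0.15,0,-2.4,0.3,0.3, 0.15,0,-2.8,0.3,0.3, 0.15,0,-2.85,0.3,0.3]' && python3 -m pendant '[0,0,0,0,0.3, 0,0,-0.05,0,0.3]'
python3 - <<'E'
from h import *
look("wrist","w7")
s=state();print(s["tcp_pos"],s["width"],s["contact_force"],np.degrees(np.arctan2(*np.array(s["orientation"])[[1,0],1])))
E
```

```text
clock: 5.5
tcp_pos: [0.4814, -0.0763, 0.0239]
orientation: [[-0.989, 0.149, -0.004], [0.149, 0.989, 0.001], [0.004, 0.001, -1.0]]
contact_force: [0.4, 1.1, 0.1]
width: 0.0543
clock: 5.67
tcp_pos: [0.4837, -0.0774, 0.0252]
orientation: [[-0.989, 0.149, 0.001], [0.149, 0.989, -0.0], [-0.001, -0.0, -1.0]]
contact_force: [-0.3, -0.3, -1.7]
width: 0.0549
[ 0.48383989 -0.07749571  0.02521057] 0.05493694508840367 [-0.92834902 -0.14448717 -0.73460016] 81.40916632739862
```

View pics/w7.png

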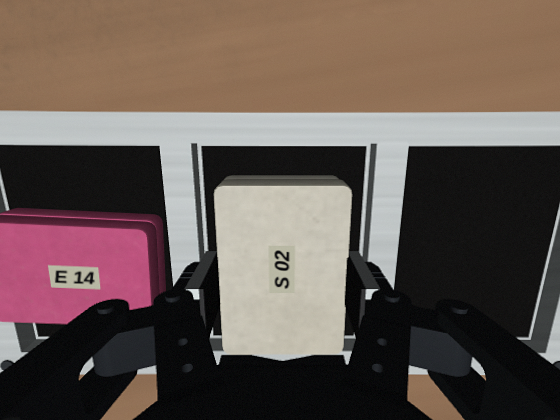

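```bash
python3 -m pendant '[0,0,-0.06,0,0.3, 0,0,-0.1,0,0.3, 0,0,-0.1,0,0.3, 0,0,-0.1,0,0.3]'
python3 -m pendant '[0,0,0,0,0.78, 0,0,0,0,0.78, 0,0,0,0,0.78, 0,0,0,0,0.78]'
python3 -m pendant '[0,0,0.3,0,0.78, 0,0,0.8,0,0.78, 0,0,1.6,0,0.85, 0,0,2.6,0,1, 0,0,3.4,0,1]'
python3 - <<'E'
from h import *
locate("wrist","w8",{"white":(.4823,-.0773)})
s=state();print(s["tcp_pos"],s["width"],s["contact_force"])
E
```

```text
clock: 6.05
tcp_pos: [0.4842, -0.0778, 0.0233]
orientation: [[-0.989, 0.15, 0.002], [0.15, 0.989, -0.0], [-0.002, 0.0, -1.0]]
contact_force: [-2.6, 0.9, 6.0]
width: 0.055
clock: 6.38
tcp_pos: [0.4833, -0.0777, 0.0217]
orientation: [[-0.989, 0.15, 0.0], [0.15, 0.989, -0.0], [-0.0, -0.0, -1.0]]
contact_force: [-0.4, 0.3, 0.3]
width: 0.0667
clock: 6.8
tcp_pos: [0.4833, -0.0777, 0.1257]
orientation: [[-0.989, 0.15, 0.001], [0.15, 0.989, -0.0], [-0.001, -0.0, -1.0]]
contact_force: [0.4, -0.2, 0.1]
width: 0.0849
wrist white [ 0.4841 -0.0787] yaw_short 81.4 iou 0.963 px 8162
[ 0.48711722 -0.07878539  0.12872042] 0.0854408531988314 [ 1.02190601 -0.74529382 -0.25055044]
```

View pics/w8.png

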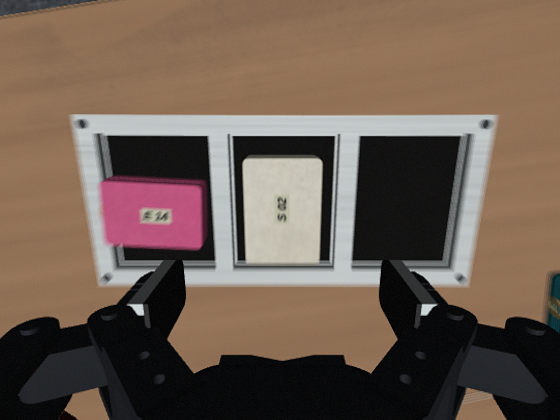

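```bash
python3 -m pendant '[0.1,1.1,0.1,1.1,1, 0.2,2.2,0.2,2.2,1, 0.3,3.3,0.3,3.3,1, 0.4,4.4,0.4,4.4,1, 0.5,5.5,0.5,5.5,1]' && python3 -m pendant '[0.1,1.1,0.1,1.1,1, 0.2,2.2,0.2,2.2,1, 0.3,3.3,0.3,3.3,1, 0.4,4.4,0.4,4.4,1, 0.45,5.5,0.5,5.5,1]' && python3 -m pendant '[0.1,1.1,0,1.1,1, 0.2,2.2,0,2.2,1, 0.3,3.3,0,3.3,1, 0.32,4.4,0,3.57,1, 0.32,5.0,0,3.57,1]' && python3 -m pendant '[0,0,0,0,1, 0,0,0,0,1]'
python3 - <<'E'
from h import *
locate("wrist","w9",{"green":(.5215,.403)})
s=state();print(s["tcp_pos"],s["width"],np.degrees(np.arctan2(*np.array(s["orientation"])[[1,0],1])))
im,C=look("top","top9")
E
```

```text
clock: 7.32
tcp_pos: [0.4976, 0.0887, 0.1384]
orientation: [[-0.909, -0.418, -0.001], [-0.418, 0.909, -0.0], [0.001, 0.0, -1.0]]
contact_force: [0.8, -0.4, -0.2]
width: 0.0852
clock: 7.73
tcp_pos: [0.5113, 0.2539, 0.1533]
orientation: [[-0.534, -0.845, -0.001], [-0.845, 0.534, -0.0], [0.001, 0.0, -1.0]]
contact_force: [0.6, -0.0, 0.5]
width: 0.085
clock: 8.15
tcp_pos: [0.5209, 0.4056, 0.153]
orientation: [[-0.191, -0.982, -0.0], [-0.982, 0.191, 0.001], [-0.001, 0.0, -1.0]]
contact_force: [0.6, -0.1, -0.0]
width: 0.0854
clock: 8.32
tcp_pos: [0.5206, 0.4028, 0.1528]
orientation: [[-0.192, -0.981, -0.001], [-0.981, 0.192, -0.001], [0.001, 0.001, -1.0]]
contact_force: [-1.1, -0.8, -0.6]
width: 0.0853
wrist green [0.5209 0.4031] yaw_short 169.2 iou 0.955 px 6296
[0.52080494 0.40124307 0.15302984] 0.08528718984762758 168.77483217966062
```

View pics/w9.png

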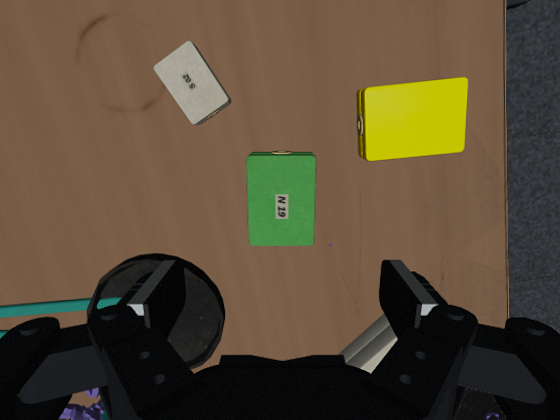

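View pics/top9.png

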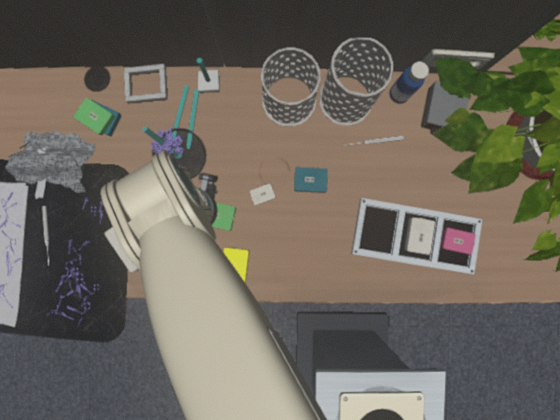

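Run:
```python
from h import *
for z in (0,.03):print(ray2plane([(180,155),(180,181),(206,155),(198,174)],cam("top"),z).round(3)[:,:2].tolist())
im=cv2.imread("pics/top0.png");cv2.imwrite("pics/z0.png",cv2.resize(im[110:270,130:300],None,fx=4,fy=4))
im=cv2.imread("pics/side0.png");cv2.imwrite("pics/z1.png",cv2.resize(im[180:320,160:340],None,fx=4,fy=4))
```

```text
[[0.668, 0.498], [0.604, 0.496], [0.669, 0.435], [0.622, 0.453]]
[[0.663, 0.491], [0.601, 0.489], [0.664, 0.43], [0.618, 0.447]]
```

View pics/z0.png

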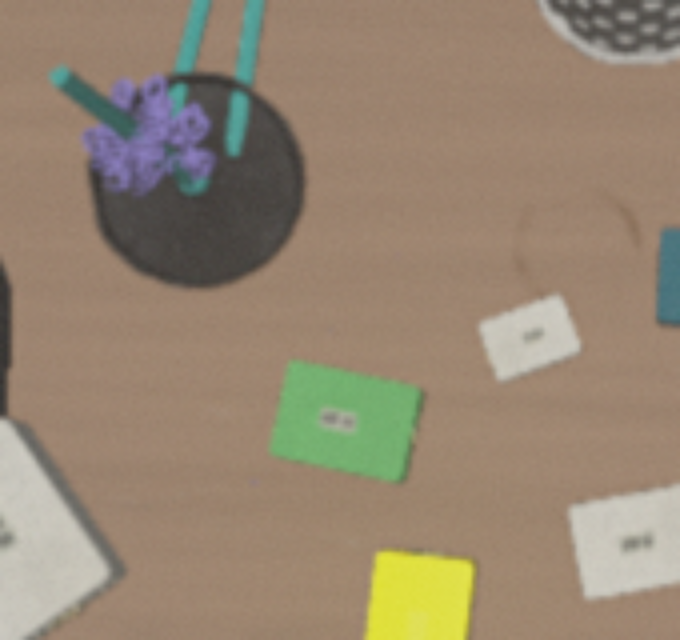

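View pics/z1.png

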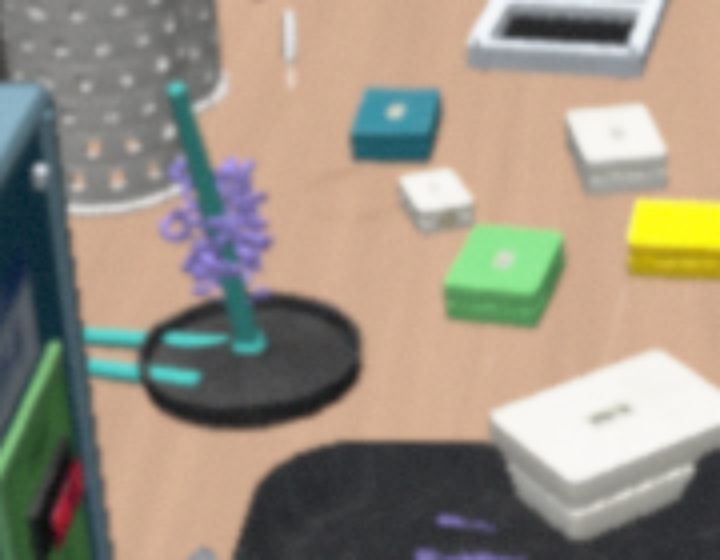

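```bash
python3 -m pendant '[0,0.05,-1,0,1, 0,0.05,-2,0,1, 0,0.05,-3,0,1, 0,0.05,-4,0,1, 0,0.05,-4.5,0,1]' && python3 -m pendant '[0,0,-0.2,0,1, 0,0,-0.3,0,1, 0,0,-0.3,0,1]' && python3 -m pendant '[0,0,0,0,0.6, 0,0,0,0,0.3, 0,0,0,0,0.3, 0,0,0,0,0.3, 0,0,0,0,0.3]' 70
python3 - <<'E'
from h import *
look("wrist","w10")
E
```

```text
clock: 8.88
tcp_pos: [0.519, 0.4006, 0.0148]
orientation: [[-0.196, -0.981, -0.005], [-0.981, 0.196, -0.003], [0.004, 0.004, -1.0]]
contact_force: [-0.2, 0.0, -0.0]
width: 0.0854
clock: 9.13
tcp_pos: [0.5217, 0.4032, 0.0099]
orientation: [[-0.195, -0.981, 0.0], [-0.981, 0.195, -0.0], [-0.0, -0.0, -1.0]]
contact_force: [-0.3, 0.5, 1.6]
width: 0.0857
clock: 9.55
tcp_pos: [0.5231, 0.405, 0.0121]
orientation: [[-0.194, -0.981, 0.004], [-0.981, 0.194, 0.002], [-0.003, -0.003, -1.0]]
contact_force: [-0.4, -0.8, 6.0]
width: 0.0563
```

View pics/w10.png

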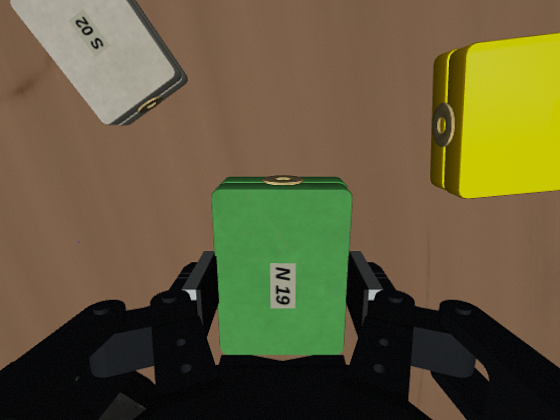

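```bash
python3 -m pendant '[0,0,0.5,0,0.3, 0,0,1.5,0,0.3, 0,0,2.5,0,0.3, 0,0,3.4,0,0.3, 0,0,3.4,0,0.3]' && python3 -m pendant '[-0.06,-1,0,-1.1,0.3, -0.12,-2,0,-2.2,0.3, -0.18,-3,0,-3.3,0.3, -0.24,-4,0,-4.4,0.3, -0.3,-5,0,-5.5,0.3]' && python3 -m pendant '[-0.06,-1,0,-1.1,0.3, -0.12,-2,0,-2.2,0.3, -0.18,-3,0,-3.3,0.3, -0.24,-4,0,-4.4,0.3, -0.3,-5,0,-5.5,0.3]' && python3 -m pendant '[-0.06,-1,0,-1.1,0.3, -0.12,-2,0,-2.2,0.3, -0.24,-2.87,0,-3.57,0.3, -0.24,-2.87,0,-3.57,0.3, -0.24,-2.87,0,-3.57,0.3]'
python3 - <<'E'
from h import *
look("wrist","w11")
s=state();print(s["tcp_pos"],s["width"],s["contact_force"],np.degrees(np.arctan2(*np.array(s["orientation"])[[1,0],1])))
E
```

```text
clock: 10.02
tcp_pos: [0.5252, 0.4065, 0.1189]
orientation: [[-0.194, -0.981, 0.01], [-0.981, 0.194, 0.006], [-0.008, -0.009, -1.0]]
contact_force: [1.3, 0.5, -0.2]
width: 0.0563
clock: 10.43
tcp_pos: [0.5115, 0.2525, 0.1111]
orientation: [[-0.701, -0.713, -0.001], [-0.713, 0.701, -0.0], [0.001, 0.0, -1.0]]
contact_force: [-0.6, -0.6, -1.7]
width: 0.0566
clock: 10.85
tcp_pos: [0.5025, 0.1026, 0.1113]
orientation: [[-0.976, -0.216, -0.0], [-0.216, 0.976, -0.0], [0.0, 0.0, -1.0]]
contact_force: [2.3, -0.2, -1.6]
width: 0.0562
clock: 11.27
tcp_pos: [0.4956, 0.0168, 0.1113]
orientation: [[-0.988, 0.152, -0.0], [0.152, 0.988, 0.0], [0.001, 0.0, -1.0]]
contact_force: [-0.2, 1.1, -1.4]
width: 0.0567
[0.49575007 0.01762021 0.11135659] 0.05655095647826394 [ 0.08621613  0.48225263 -2.00892996] 81.39020495071566
```

View pics/w11.png

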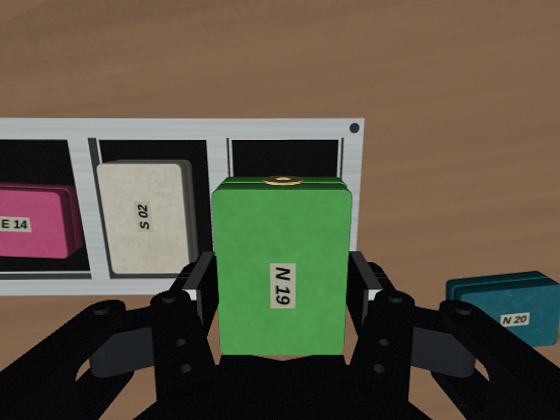

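```bash
python3 -m pendant '[0.04,0,-0.8,0,0.3, 0.04,0,-1.6,0,0.3, 0.04,0,-2.4,0,0.3, 0.04,0,-2.8,0,0.3, 0.04,0,-2.88,0,0.3]' && python3 -m pendant '[0,0,-0.05,0,0.3, 0,0,-0.09,0,0.3, 0,0,-0.09,0,0.3, 0,0,-0.09,0,0.3]'
python3 - <<'E'
from h import *
look("wrist","w12")
E
```

```text
clock: 11.73
tcp_pos: [0.4953, 0.0193, 0.0232]
orientation: [[-0.989, 0.147, -0.004], [0.147, 0.989, 0.001], [0.005, 0.0, -1.0]]
contact_force: [-1.9, 0.2, 1.9]
width: 0.0563
clock: 12.07
tcp_pos: [0.4984, 0.0179, 0.0234]
orientation: [[-0.989, 0.149, 0.002], [0.149, 0.989, -0.0], [-0.002, 0.0, -1.0]]
contact_force: [-0.3, -0.4, -1.3]
width: 0.0566
```

View pics/w12.png

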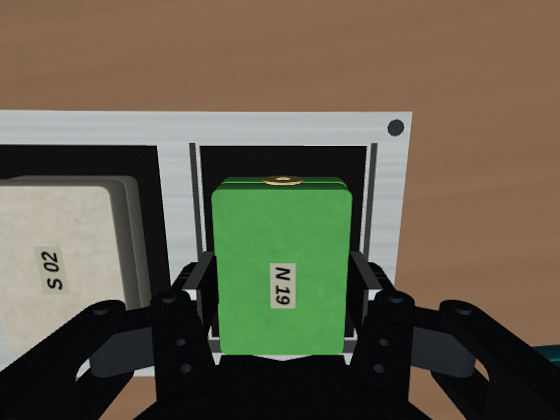

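Aligned, nearly on the floor; a touch lower, release, rise.

```bash
python3 -m pendant '[0,0,-0.05,0,0.3, 0,0,-0.05,0,0.3, 0,0,-0.05,0,0.3]' && python3 -m pendant '[0,0,0,0,0.8, 0,0,0,0,0.8, 0,0,0,0,0.8, 0,0,0,0,0.8]' && python3 -m pendant '[0,0,0.3,0,0.8, 0,0,0.8,0,0.8, 0,0,1.6,0,0.85, 0,0,2.6,0,1, 0,0,3.6,0,1]' && python3 -m pendant '[0,0,1,0,1, 0,0,2,0,1, 0,0,2,0,1, 0,0,2,0,1]'
python3 - <<'E'
from h import *
def go(n,fn):
    im,C=look(n,fn)
    c=np.array([.4823,-.0773]); a=np.radians(81.4); ey=np.array([np.cos(a),np.sin(a)]); ex=np.array([ey[1],-ey[0]])
    for o,x0 in {"white":c,"green":c+.096*ey}.items():
        for d in masks_of(o+"_mould_centre",n):
            v,u=np.nonzero(d["pixels"]); w=ray2plane([[u.mean(),v.mean()]],C,.03)[0][:2]
            if np.hypot(*(w-x0))>.05: continue
            r=fit(d["pixels"],C,D[o],w,.011); q=r.x[:2]-c
            print(n,o,"tray xy",round(q@ex,4),round(q@ey,4),"yaw",round(np.degrees(r.x[2])%180,1),"iou",round(1-r.fun,3))
go("wrist","w13"); go("side","s13"); go("top","t13")
s=state();print(s["tcp_pos"],s["width"],s["contact_force"],s["clock"])
im=cv2.imread("pics/s13.png");cv2.imwrite("pics/s13z.png",cv2.resize(im[130:270,220:400],None,fx=4,fy=4,interpolation=cv2.INTER_CUBIC))
E
```

```text
clock: 12.37
tcp_pos: [0.4984, 0.0177, 0.0231]
orientation: [[-0.989, 0.15, 0.002], [0.15, 0.989, -0.0], [-0.002, 0.0, -1.0]]
contact_force: [-3.1, 1.5, 11.6]
width: 0.0565
clock: 12.7
tcp_pos: [0.4975, 0.0177, 0.021]
orientation: [[-0.989, 0.15, 0.0], [0.15, 0.989, -0.0], [-0.0, -0.0, -1.0]]
contact_force: [-0.5, 0.1, 0.5]
width: 0.0685
clock: 13.12
tcp_pos: [0.4964, 0.0178, 0.13]
orientation: [[-0.989, 0.15, -0.002], [0.15, 0.989, 0.0], [0.002, -0.0, -1.0]]
contact_force: [0.2, 0.9, 0.5]
width: 0.0859
clock: 13.45
tcp_pos: [0.4993, 0.0176, 0.1919]
orientation: [[-0.989, 0.15, 0.006], [0.15, 0.989, -0.001], [-0.006, 0.0, -1.0]]
contact_force: [-1.1, 0.4, -0.5]
width: 0.0853
wrist white tray xy 0.0005 -0.0015 yaw 80.8 iou 0.932
wrist green tray xy 0.0005 0.0948 yaw 81.4 iou 0.96
side white tray xy -0.0011 -0.0085 yaw 89.4 iou 0.796
side green tray xy 0.0004 0.0846 yaw 82.8 iou 0.849
top green tray xy 0.0021 0.094 yaw 82.2 iou 0.475
[0.49673079 0.01780859 0.18810787] 0.0856070915393793 [-0.11753235  0.70430168 -0.45238786] 13.9
```

View pics/w13.png

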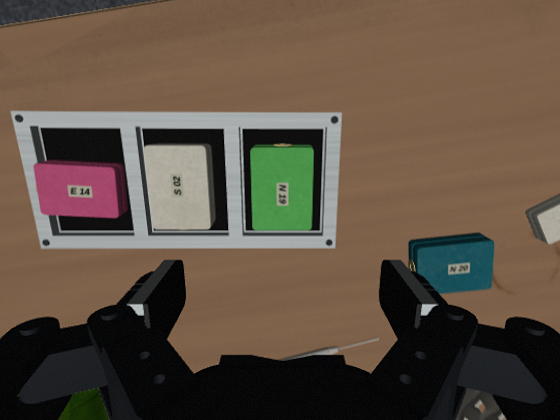

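View pics/s13z.png

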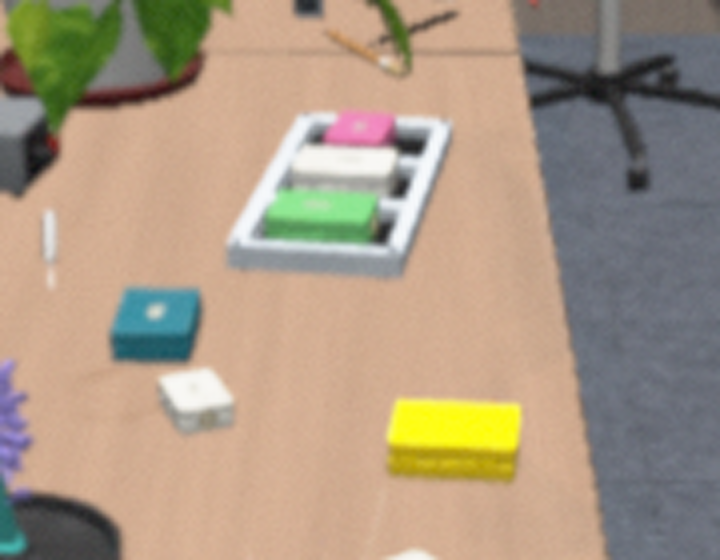

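```bash
python3 -c "
from station import *
print(sign_off())"
```

```text
the job is handed in; nothing more can be done
None
```

I put the middle-sized white mould in the tray's middle pocket and the light green one in the +96 mm pocket, then handed the job in. The clock read about 14 s; `sign_off()` reports no verdict.

- **Wrist camera:** the last picture shows both moulds lying in their pockets. They measure at tray (0.5, -1.5) mm for white and (0.5, 94.8) mm for green, within 2 mm of the pocket centres.
- **Level and sunk:** I judged this by eye from the wrist and side pictures, and from the contact felt as each mould was set down (6 N for white, 12 N for green). I did not measure height or tilt directly.
- **Other things:** the teal mould was not touched. The last pictures show it, the yellow one and the small white one lying undisturbed. The gripper was open and clear, with the TCP at 0.19 m.
- **Checks that disagreed:** the side camera put both moulds 7–10 mm lower along tray y, with a poor fit and white's yaw 8° off. The tray wall hides part of them there. Those figures are still inside the 22 mm limit. The top camera gave a poor fit for green and no result for white. At the start, the network's positions from the side camera were up to about 30 mm off the top camera's in y; fitting the block outlines brought the cameras into agreement within a few millimetres.

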